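# Weigh a casting ring on the spring scale

## Task

Weigh the casting ring: hang it by its wire bail on the hook of the spring scale, easing it down until the spring alone carries its whole weight before you let go, so that the pointer never jumps or bounces. Leave it hanging untouched until the pointer has stood still for two seconds, then take its weight off the hook just as gently, and set the ring down softly, upright in the open bin. Do not disturb the plaster cast, the glass dish or the tin.

Things in the scene. Friction and masses are not known exactly. Their poses are not given: they have to be found in the camera images.
- ring: casting ring: upright steel can 62 mm across, 58 mm high, filled with plaster, weight unknown but under 1 kg, with a fixed wire bail and a wooden grip on top, 138 mm high in all. Origin: centre of its underside, z up. The bail stands in its y-z plane, 76 mm wide along y; the space under its top wire is 40 mm high and open along x
- ring_bail (a point): centre of the bail's top wire (6 mm thick, running along the ring's y, falling 4 mm by 16 mm to either side), 102 mm above the ring's underside
- ring_grip (a point): point in the wooden grip where to take it, 126 mm above the ring's underside. The grip is 30 mm wide along the ring's y, 16 mm thick along x and reaches from 104 to 138 mm above the underside. Fingers that close along the ring's y, their tips above 104 mm, clear the hook
- scale: spring scale, bolted down: grey base plate 150 x 130 mm, 17 mm high; aluminium column 50 x 40 mm, 287 mm high, slotted in front. Origin: on the worktop under the middle of the base plate; its x points from the hook's tip back to the column, z up. The column's front face is at x = +10 mm; the hook's arm runs level from there towards -x, past the base plate
- hook_seat (a point): moves with the hook: where the centre of a 6 mm wire lies when it rests in the hook's bottom. 105 mm before the scale's origin (towards its -x); 221 mm above the worktop with no load. The hook is a 6 mm rod bent in the scale's x-z plane, open upwards; its bottom, flat for 8 mm, reaches 9 mm below the seat point, its level arm behind the seat tops out 7 mm above it
- hook_tip (a point): upper end of the hook's up-turned tip, moves with the hook: 15 mm before the seat point (towards the scale's -x) and 13 mm above it. A bail comes on from the tip's side, its wire passing over the tip while the tip passes under it, then goes down to the seat; it comes off the same way back
- hook (a joint): how far the spring is pulled out, m: 0 with no load, grows as hook and pointer go straight down, stop at 0.095. Spring: 0.3 N at 0 plus 120 N per m, lightly damped. The movement is delicate: pointer speeds that even peak over 0.05 m/s, up or down (a load let go before the spring carries it all, or pushed below balance, or moved too fast on the hook), or a pull beyond 0.088 spoil it
- bin: open plastic bin for weighed rings, fixed, 133 x 174 mm (x, y) outside and 60 mm high, inner floor about 108 x 132 mm, 4 to 7 mm above the worktop. Origin: centre of its underside
- cast: white plaster jaw cast, 63 x 77 x 31 mm, a bystander. Origin: centre of its underside
- dish: small glass dish, 39 mm across, 27 mm high, a bystander. Origin: centre of its underside
- tin: flat round tin, 73 mm across, 25 mm high, a bystander. Origin: centre of its underside

How it is judged:
By the outcome, as a careful person would: the job done as asked, in the order asked, and still so for the second after the job is handed in, with the robot touching nothing.
It also fails if it takes over 72 s, if anything falls off the work surface, if the arm or the gripper's body presses on something with over 40 N, if the wrist force passes 120 N, or if a joint passes its speed limit or range.

## Robot

A 7-joint arm with a two-finger parallel gripper is mounted at the origin on a cart in front of the work surface, level with it; the furniture and walls round the work are solid. World frame = base frame: x ahead of the robot, y to its left, z up, the work surface at z = 0. Lengths are in m, angles in rad, forces in N, time in s.
With the tool pointing down it reaches from about 0.425 to 1.025 m from the base axis. Payload 3.6 kg.
Tool frame: the origin (TCP) lies on the mounting face of the last link; the fingertips stand 173 mm ahead of it and the grasp point (between the pads) lies 155 mm ahead of it; z points along the fingers, y is the line along which they close (so a half turn about z gives the same grasp; the last joint's range is limited). The gripper opens to 85 mm and grips with 20 to 120 N. Pads are 22 mm wide; open, the fingers measure 114 mm over their backs; the gripper's body (76 mm by 85 mm) begins 54 mm behind the grasp point. The pads swing forward as they close: fully open they stand 13 mm farther back than shut.
Start: joints at [-1.405, 0.591, 0.048, 1.609, -0.033, 0.943, -0.034], TCP at [0.186, 0.701, 0.405] pointing down, gripper open.
Joint ranges: [-2.69, 2.69], [-0.47, 2.24], [-1.27, 1.36], [0.19, 2.51], [-1.53, 4.68], [0.08, 2.07], [-3.09, 3.09]. Speed limits (rad/s): [2.57, 2.57, 3.14, 3.14, 3.14, 3.14, 3.14].

## Interface

Orientations are given as a unit quaternion [x, y, z, w].
In Python, from plant import bot, eyes gives the robot as it stands. The module is installed in compiled form; this text tells all that it offers.
- The arm moves only by the shell command python3 -m jog 'ROWS' [FORCE]. ROWS is JSON, a list that holds one entry, the list of rows, each a list of 7 numbers: the shift along the tool's x, y, z in units of 30 mm (1.0 is 30 mm), then the turn, a rotation vector about the tool's x, y, z in units of 5 degrees (1.0 is 5 degrees), then the opening, from 0 (shut) to 1 (fully open). A call has 1 to 5 rows; each row is the pose to reach, as a shift and turn from the pose commanded when the call began, along the tool's axes at that moment; what a row does not reach only later rows make up. A row lasts 1/12 s, in which the tool goes at most 41.7 mm and 7.16 degrees, less where a joint would pass 70% of its speed; a pose out of reach is approached as far as the arm can. A call with a gripper value outside its range is refused whole. The fingers move at their own pace and stop on an object; FORCE is the grip in N (left out, the last holds). Time passes only in rows, so rows that repeat a pose let the fingers close. It gives the time, the measured TCP pose, the force, the opening and the grip force at its end, in the units of the state.
- bot.get_obs(): the state, without advancing time (a new reading comes with each control period).
- eyes.grab_frame(name): name is "scene" or "top" or "wrist"; returns a dict with "pixels" (400x640x3 uint8, blue, green, red), "fx", "fy", "cx", "cy" (pixels), "extrinsics" (4x4, takes a point from camera to world coordinates); the wrist camera has in their place "mount" (4x4, takes a point from camera to tool coordinates, whose origin is the TCP and whose axes are the flange's). Camera axes: x right, y down, z forward; pixel columns grow to the right and rows downward; lengths in m; the calibration is good to about 2 mm. A picture is of the moment at which its call begins: read the wrist's pose just before it. There is no depth.
- bot.close_job(): hands the job in; it is judged then, once.
The state is a dict: "time_s": time; "joints": joint angles; "dq": joint speeds; "effort": joint torques, N m; "tool_pos": TCP position; "orientation": TCP orientation; "contact_force": force on the tool from outside, world axes, zero at the start; "torque": the same for the moment, N m; "finger_gap": opening from 0.0 (shut) to 1.0 (fully open); "grip_force": force on a finger pad.
Only numpy, scipy, OpenCV 4.12 (cv2) and the standard library are available. Lean on these libraries where they do the work, as an engineer would, in place of code of your own. Each camera call takes 0.05 s, during which the arm holds its last target. There are 200 camera calls.

## Working session

There is one attempt and no reset: what is moved stays moved. The work goes in short steps, Python scripts to look and compute and a shell command to move; the robot and the scene stay as the last step left them, time stands still between calls to the robot, and variables do not carry over. Pictures are saved under pics/ and viewed, at most 10 in all, crops included, and the job is handed in when it is done.

```bash
mkdir -p pics
python3 - <<'E'
from plant import bot, eyes
import cv2,numpy as np
o=bot.get_obs(); print({k:np.round(v,3).tolist() for k,v in o.items()})
for n in("scene","top"):
    f=eyes.grab_frame(n); cv2.imwrite(f"pics/{n}0.png",f["pixels"]); print(n,f["fx"],f["fy"],f["cx"],f["cy"],np.round(f["extrinsics"],4).tolist())
E
```

```text
{'time_s': 0.0, 'joints': [-1.406, 0.592, 0.048, 1.61, -0.033, 0.943, -0.034], 'dq': [-0.001, -0.0, 0.0, -0.003, 0.0, -0.001, 0.002], 'effort': [0.0, -54.869, 1.547, -19.812, 0.009, 0.009, -0.0], 'tool_pos': [0.185, 0.7, 0.404], 'orientation': [0.129, 0.992, -0.001, -0.0], 'contact_force': [-0.023, -0.33, -0.216], 'torque': [-0.019, -0.025, -0.023], 'grip_force': 0.0, 'finger_gap': 1.002}
scene 400.7378063205512 400.7378063205512 312.38173279111686 198.46450325168104 [[0.7353, -0.3539, 0.578, -0.1137], [-0.6777, -0.3777, 0.6309, -0.7246], [-0.005, -0.8557, -0.5175, 0.7514], [0.0, 0.0, 0.0, 1.0]]
top 441.86460700339586 441.86460700339586 324.0062473415272 203.1406713287769 [[-0.0276, -0.9839, 0.1767, 0.3147], [-0.9996, 0.0275, -0.003, -0.0154], [-0.0019, -0.1767, -0.9843, 1.5017], [0.0, 0.0, 0.0, 1.0]]
```

View pics/scene0.png

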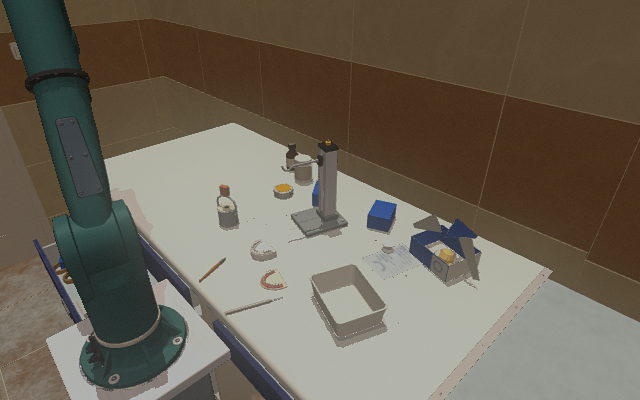

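View pics/top0.png

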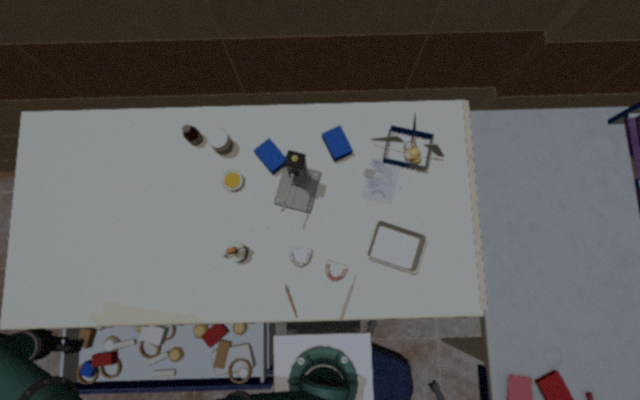

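The scene view shows the ring at (228,212), the scale at (325,190) with its hook tip at (285,168), and the bin at (348,300). In the top view they are at (236,254), (297,187) and (397,247).

Run:
```python
import cv2,numpy as np
t=cv2.imread("pics/top0.png");s=cv2.imread("pics/scene0.png")
a=cv2.resize(t[140:280,215:355],(560,560),interpolation=2)  # x4
b=cv2.resize(s[135:255,195:355],(800,600),interpolation=2) # x5
a=cv2.convertScaleAbs(a,alpha=1.5); 
cv2.imwrite("pics/t1.png",a);cv2.imwrite("pics/s1.png",b)
```

```text
(no output)
```

View pics/t1.png

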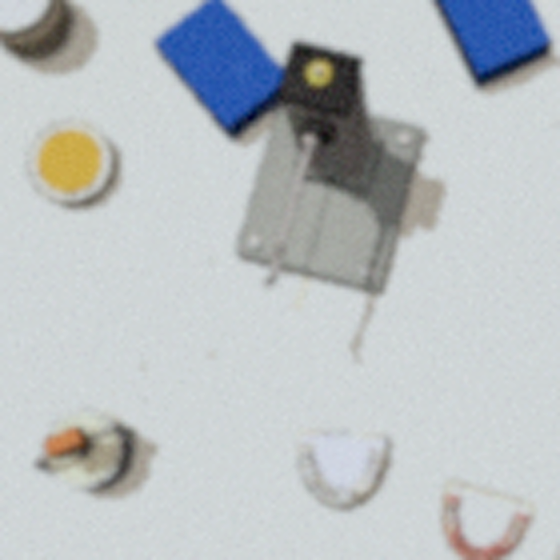

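View pics/s1.png

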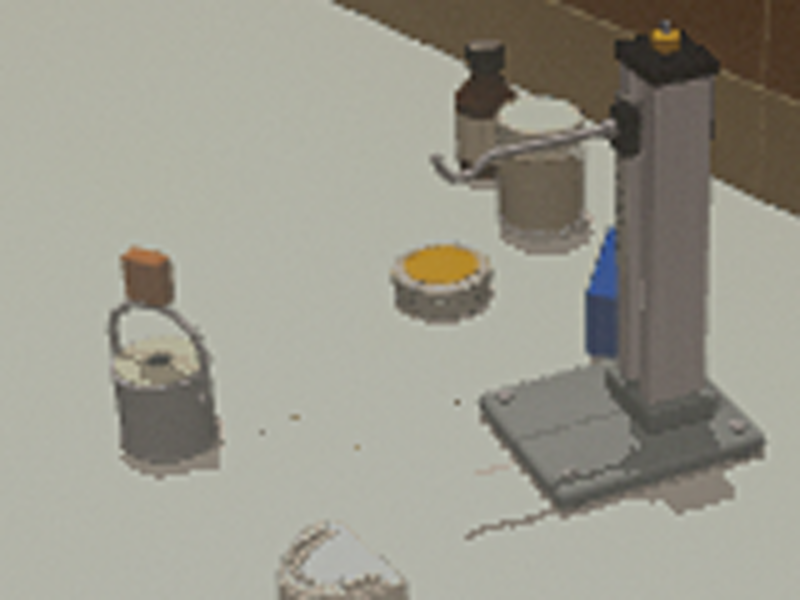

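The top crop shows the hook tip at (282.5,210.5) full-frame, the arm root at (293,175) and the grip at (231.5,250). The scene crop shows the tip at (282.2,167) and the grip centre at (224.6,190.4).

```bash
cat > h.py <<'E'
import numpy as np,cv2,json
from scipy.spatial.transform import Rotation as R
C={"scene":(400.738,312.382,198.4645,[[0.7353,-0.3539,0.578,-0.1137],[-0.6777,-0.3777,0.6309,-0.7246],[-0.005,-0.8557,-0.5175,0.7514]]),
"top":(441.8646,324.006,203.1407,[[-0.0276,-0.9839,0.1767,0.3147],[-0.9996,0.0275,-0.003,-0.0154],[-0.0019,-0.1767,-0.9843,1.5017]])}
def ray(c,p):
    f,cx,cy,E=C[c] if isinstance(c,str) else c
    E=np.array(E); d=E[:3,:3]@[(p[0]-cx)/f,(p[1]-cy)/f,1]; return E[:3,3],d/np.linalg.norm(d)
def plane(c,p,z):
    o,d=ray(c,p); return o+d*(z-o[2])/d[2]
def tri(c1,p1,c2,p2):
    (a,d),(b,e)=ray(c1,p1),ray(c2,p2)
    s,t=np.linalg.lstsq(np.c_[d,-e],b-a,rcond=None)[0]
    P,Q=a+s*d,b+t*e; return (P+Q)/2,np.linalg.norm(P-Q)
def wrist():
    from plant import bot,eyes
    o=bot.get_obs(); f=eyes.grab_frame("wrist")
    T=np.eye(4);T[:3,:3]=R.from_quat(o["orientation"]).as_matrix();T[:3,3]=o["tool_pos"]
    return f["pixels"],(f["fx"],f["cx"],f["cy"],(T@np.array(f["mount"])).tolist()),o
def delta(goal,yaw):
    """units for a move of the TCP to goal, with tool y at world angle yaw (mod pi), tool down"""
    from plant import bot
    o=bot.get_obs(); r=R.from_quat(o["orientation"])
    best=None
    for k in(0,np.pi):
        y=np.array([np.cos(yaw+k),np.sin(yaw+k),0]);z=np.array([0,0,-1.])
        w=(r.inv()*R.from_matrix(np.c_[np.cross(y,z),y,z])).as_rotvec()
        if best is None or np.linalg.norm(w)<np.linalg.norm(best):best=w
    print("shift",np.round(r.inv().apply(np.array(goal)-o["tool_pos"])/.03,3),"turn",np.round(np.degrees(best)/5,3),"j7",o["joints"][6].round(2))
E
python3 - <<'E'
from h import *
np.set_printoptions(precision=4,suppress=True)
print("tip",tri("top",(282.5,210.5),"scene",(282.2,167)))
print("root",plane("top",(293,175),.224))
print("grip",tri("top",(231.5,250.25),"scene",(224.4,185.6)))
for p in[(.0,.0)]:pass
for q in[(425,130),(383,292),(240,257)]: print("plate",plane("top",(215+q[0]/4,140+q[1]/4),.017))
t=cv2.imread("pics/top0.png")
for q in[(377,222),(425,239),(416,273),(368,258)]: print("bin",plane("top",q,.06))
print("cast",plane("top",(301,257),.02),"dish/tin",plane("top",(233,181),.025))
E
```

```text
tip (array([0.5252, 0.1021, 0.2288]), np.float64(0.0009462441761324112))
root [0.6316 0.0705 0.224 ]
grip (array([0.4213, 0.2683, 0.1388]), np.float64(0.0027306267020990966))
plate [ 0.6891 -0.0134  0.017 ]
plate [0.5484 0.0261 0.017 ]
plate [0.5821 0.1474 0.017 ]
bin [ 0.5056 -0.1923  0.06  ]
bin [ 0.4454 -0.3462  0.06  ]
bin [ 0.3366 -0.3098  0.06  ]
bin [ 0.3889 -0.1574  0.06  ]
cast [0.4005 0.0618 0.02  ] dish/tin [0.6656 0.2898 0.025 ]
```

Run:
```python
from h import *
delta([.42,.268,.42],np.radians(107))
```

```text
shift [-11.248 -11.936  -0.52 ] turn [-2.400e-02 -5.000e-03 -6.365e+00] j7 -0.03
```

```bash
python3 -m jog '[[[-0.9,-0.9,0,0,0,0,0.8],[-1.8,-1.9,-0.2,0,0,0,0.8],[-2.7,-2.9,-0.3,0,0,0,0.8],[-3.6,-3.9,-0.5,0,0,0,0.8],[-4.5,-4.8,-0.5,0,0,0,0.8]]]'; python3 -m jog '[[[-0.9,-0.9,0,0,0,0,0.8],[-1.8,-1.9,0,0,0,0,0.8],[-2.7,-2.9,0,0,0,0,0.8],[-3.6,-3.9,0,0,0,0,0.8],[-4.5,-4.8,0,0,0,0,0.8]]]' ; python3 -m jog '[[[-0.9,-0.9,0,0,0,-1.3,0.8],[-1.8,-1.9,0,0,0,-2.6,0.8],[-2.2,-2.3,0,0,0,-3.9,0.8],[-2.2,-2.3,0,0,0,-5.2,0.8],[-2.2,-2.3,0,0,0,-6.4,0.8]]]'
python3 -m jog '[[[0,0,0,0,0,0,0.8],[0,0,0,0,0,0,0.8]]]'
python3 - <<'E'
from h import *
im,c,o=wrist(); cv2.imwrite("pics/w1.png",im); json.dump(c,open("w1.json","w"))
delta([.42,.268,.42],np.radians(107)); print(o["tool_pos"],o["contact_force"])
for p in[(.4213,.2683,.138),(.4213,.2683,0)]:
    E=np.array(c[3]); q=np.linalg.inv(E)@[*p,1]; print(c[1]+c[0]*q[0]/q[2],c[2]+c[0]*q[1]/q[2])
E
```

```text
time_s: 0.52
tool_pos: [0.2798, 0.525, 0.4201]
orientation: [0.129, 0.992, 0.0, 0.0]
contact_force: [1.6, 0.6, 0.3]
finger_gap: 0.799
grip_force: 0.0
time_s: 0.93
tool_pos: [0.3731, 0.3508, 0.4195]
orientation: [0.129, 0.992, -0.001, -0.0]
contact_force: [1.2, 1.0, -0.5]
finger_gap: 0.795
grip_force: 0.0
time_s: 1.35
tool_pos: [0.4198, 0.2676, 0.4195]
orientation: [-0.15, 0.989, -0.0, -0.0]
contact_force: [0.4, 0.1, 1.1]
finger_gap: 0.797
grip_force: 0.0
time_s: 1.52
tool_pos: [0.4189, 0.2696, 0.4195]
orientation: [-0.148, 0.989, -0.0, -0.0]
contact_force: [0.1, 0.8, -0.0]
finger_gap: 0.799
grip_force: 0.0
shift [-0.019 -0.069 -0.016] turn [-0.001 -0.005  0.009] j7 1.2
[0.4189251  0.26956179 0.41950897] [ 0.0868339   0.8330847  -0.03456035]
322.4311969838962 198.66759835360816
323.6645179034268 165.83986030684915
```

View pics/w1.png

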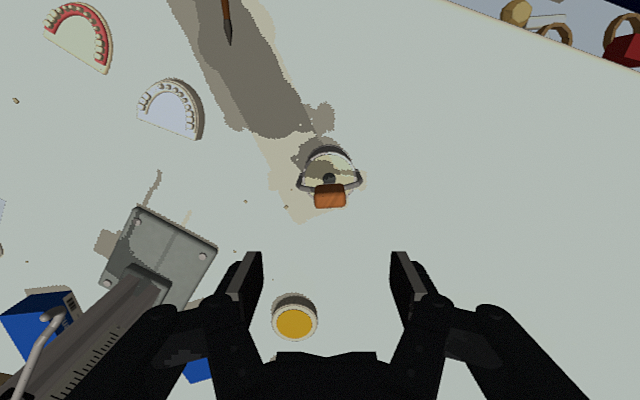

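The wrist view shows the orange grip at about (330,196), with its long edge almost level, so it nearly lines up with the finger closing line. I'll segment it.

Run:
```python
from h import *
np.set_printoptions(precision=4,suppress=True)
c=json.load(open("w1.json")); im=cv2.imread("pics/w1.png"); print("cam",np.array(c[3])[:3])
h=cv2.cvtColor(im,cv2.COLOR_BGR2HSV); m=cv2.inRange(h,(4,110,60),(18,255,255)); m[:170]=0;m[230:]=0;m[:,:300]=0;m[:,370:]=0
x,y,w,hh=cv2.boundingRect(m);print(x,y,w,hh)
k,_=cv2.findContours(m,0,2); k=max(k,key=cv2.contourArea); r=cv2.minAreaRect(k);print(r); b=cv2.boxPoints(r);
for p in b: print(p,plane(c,p,.138),plane(c,p,.104))
for yy in range(y,y+hh,2):
    xs=np.where(m[yy])[0]; print(yy,xs.min(),xs.max(),h[yy,xs].mean(0).round())
```

```text
cam [[-0.2937  0.9031  0.3132  0.3377]
 [ 0.9559  0.2777  0.0955  0.2462]
 [-0.0007  0.3275 -0.9449  0.3889]]
314 184 32 25
((329.59393310546875, 199.31471252441406), (15.95934009552002, 31.34870147705078), 85.91438293457031)
[313.3909 192.4721] [0.418  0.2587 0.138 ] [0.4289 0.2604 0.104 ]
[344.6599 190.2386] [0.4076 0.2852 0.138 ] [0.4171 0.2905 0.104 ]
[345.797  206.1574] [0.422  0.2911 0.138 ] [0.4334 0.2972 0.104 ]
[314.528  208.3909] [0.4326 0.2641 0.138 ] [0.4454 0.2665 0.104 ]
184 327 327 [ 12. 113.  61.]
186 343 343 [ 12. 116.  64.]Traceback (most recent call last):
  File "<stdin>", line 9, in <module>
    return umr_minimum(a, axis, None, out, keepdims, initial, where)
ValueError: zero-size array to reduction operation minimum which has no identity
```

Run:
```python
from h import *
np.set_printoptions(precision=4,suppress=True)
im=cv2.imread("pics/top0.png");h=cv2.cvtColor(im,cv2.COLOR_BGR2HSV); m=cv2.inRange(h,(3,90,50),(18,255,255));m[:235]=0;m[265:]=0;m[:,:220]=0;m[:,250:]=0
k,_=cv2.findContours(m,0,2);k=max(k,key=cv2.contourArea);r=cv2.minAreaRect(k);print(r,plane("top",r[0],.134))
delta([.420,.273,.35],np.radians(111)); delta([.420,.273,.281],np.radians(111))
```

```text
((231.2353057861328, 249.94119262695312), (5.335783958435059, 9.701424598693848), 75.96376037597656) [0.4215 0.2708 0.134 ]
shift [-0.069  0.09   2.318] turn [-0.001 -0.005 -0.791] j7 1.2
shift [-0.07   0.09   4.618] turn [-0.001 -0.005 -0.791] j7 1.2
```

```bash
python3 -m jog '[[[-0.05,0.05,1,0,0,-0.7,0.8],[-0.05,0.05,2,0,0,-0.7,0.8],[-0.05,0.05,3,0,0,-0.7,0.8],[-0.05,0.05,4,0,0,-0.7,0.8],[-0.05,0.05,4.6,0,0,-0.7,0.8]]]'; python3 -m jog '[[[0,0,0,0,0,0,0.5],[0,0,0,0,0,0,0.45],[0,0,0,0,0,0,0.4],[0,0,0,0,0,0,0.2],[0,0,0,0,0,0,0]]]' 40;python3 -m jog '[[[0,0,0,0,0,0,0],[0,0,0,0,0,0,0],[0,0,0,0,0,0,0]]]'
```

```text
time_s: 1.98
tool_pos: [0.419, 0.2718, 0.2792]
orientation: [-0.179, 0.984, -0.001, -0.001]
contact_force: [0.4, 0.4, -0.3]
finger_gap: 0.803
grip_force: 0.0
time_s: 2.4
tool_pos: [0.4204, 0.2723, 0.283]
orientation: [-0.179, 0.984, 0.001, 0.002]
contact_force: [0.1, 1.3, 0.3]
finger_gap: 0.342
grip_force: 41.2
time_s: 2.65
tool_pos: [0.4205, 0.2724, 0.283]
orientation: [-0.18, 0.984, 0.001, 0.001]
contact_force: [-1.5, 2.0, 7.2]
finger_gap: 0.342
grip_force: 42.1
```

```bash
python3 -m jog '[[[0,0,-0.2,0,0,0,0],[0,0,-0.8,0,0,0,0],[0,0,-1.6,0,0,0,0],[0,0,-2.6,0,0,0,0],[0,0,-3.6,0,0,0,0]]]'; python3 -m jog '[[[0,0,-0.8,0,0,0,0],[0,0,-1.3,0,0,0,0],[0,0,-1.5,0,0,0,0],[0,0,-1.5,0,0,0,0],[0,0,-1.5,0,0,0,0]]]'
python3 -m jog '[[[0,0,0,0,0,0,0],[0,0,0,0,0,0,0],[0,0,0,0,0,0,0]]]'
python3 - <<'E'
from h import *
from plant import bot
F=[]
im,c,o=wrist();F.append(o["contact_force"]); cv2.imwrite("pics/w2.png",im); json.dump(c,open("w2.json","w"))
from plant import eyes
f=eyes.grab_frame("scene");cv2.imwrite("pics/s2.png",cv2.resize(f["pixels"][100:250,160:360],(800,600),interpolation=2))
F.append(bot.get_obs()["contact_force"]);print(F,bot.get_obs()["torque"])
ux=np.array([np.cos(np.radians(-16.3)),np.sin(np.radians(-16.3)),0]); seat=np.array([.525,.102,.221])+.015*ux
for d in(.07,0):
    g=seat-d*ux; g[2]=.428; delta(g,np.radians(73.7))
E
```

```text
time_s: 3.07
tool_pos: [0.4189, 0.2702, 0.3896]
orientation: [-0.179, 0.984, -0.001, -0.002]
contact_force: [0.3, 0.9, -4.9]
finger_gap: 0.345
grip_force: 40.7
time_s: 3.48
tool_pos: [0.4193, 0.2708, 0.4336]
orientation: [-0.179, 0.984, -0.001, -0.001]
contact_force: [0.1, 0.3, -5.6]
finger_gap: 0.348
grip_force: 40.8
time_s: 3.73
tool_pos: [0.4197, 0.2714, 0.4334]
orientation: [-0.179, 0.984, -0.001, -0.001]
contact_force: [-0.1, 0.1, -5.5]
finger_gap: 0.344
grip_force: 40.8
[array([-0.08087987,  0.06023697, -5.53783574]), array([ 0.48844201, -0.49760074, -5.47477537])] [ 0.02050828 -0.01585407  0.00023263]
shift [ 0.182 -5.424  0.2  ] turn [-0.012 -0.016  7.396] j7 1.26
shift [-1.681 -6.828  0.198] turn [-0.012 -0.016  7.396] j7 1.26
```

View pics/s2.png

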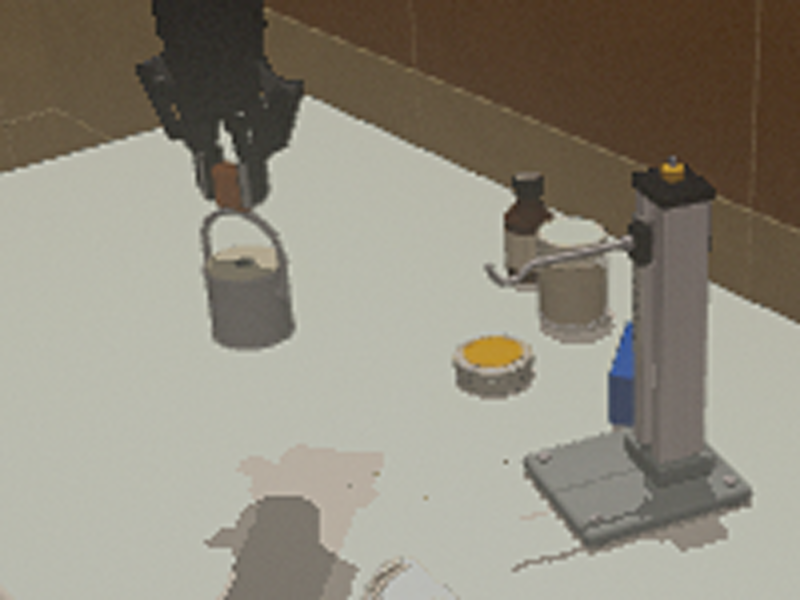

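The view shows the ring held upright under the gripper and the hook tip still clear at crop (490,268). The ring weighs about 5.5 N, so the expected pull is about 43 mm.

```bash
python3 -m jog '[[[0,-0.4,0.05,0,0,0.6,0],[0,-1.1,0.1,0,0,1.5,0],[0,-1.9,0.15,0,0,2.5,0],[0.1,-2.8,0.2,0,0,3.5,0],[0.1,-3.6,0.2,0,0,4.5,0]]]'
python3 - <<'E'
from h import *
ux=np.array([np.cos(np.radians(-16.3)),np.sin(np.radians(-16.3)),0]); seat=np.array([.525,.102,.221])+.015*ux
g=seat-.07*ux; g[2]=.428; delta(g,np.radians(73.7))
E
```

```text
time_s: 4.25
tool_pos: [0.4553, 0.1669, 0.4282]
orientation: [0.02, 1.0, -0.001, -0.001]
contact_force: [0.4, -0.9, -5.5]
finger_gap: 0.339
grip_force: 40.8
shift [-0.629 -1.626  0.009] turn [-0.022 -0.014  2.813] j7 1.13
```

```bash
python3 -m jog '[[[-0.2,-0.6,0,0,0,0.9,0],[-0.4,-1.1,0,0,0,1.9,0],[-0.55,-1.5,0,0,0,2.6,0],[-0.6,-1.6,0,0,0,2.8,0],[-0.6,-1.6,0,0,0,2.8,0]]]'
python3 -m jog '[[[0,0,0,0,0,0,0],[0,0,0,0,0,0,0],[0,0,0,0,0,0,0]]]'
python3 - <<'E'
from h import *
from plant import eyes
im,c,o=wrist(); cv2.imwrite("pics/w3.png",im); json.dump(c,open("w3.json","w"))
t=eyes.grab_frame("top")["pixels"];s=eyes.grab_frame("scene")["pixels"];cv2.imwrite("pics/t3.png",t);cv2.imwrite("pics/s3.png",s)
a=cv2.resize(t[160:260,240:340],(400,400),interpolation=2);b=cv2.resize(s[130:230,220:320],(400,400),interpolation=2)
d=cv2.resize(im,(640,400))[:200,:] if 0 else cv2.resize(im,(320,200))
out=np.zeros((600,800,3),np.uint8);out[:400,:400]=cv2.convertScaleAbs(a,alpha=1.5);out[:400,400:]=b;out[400:,:320]=d;cv2.imwrite("pics/m3.png",out)
print(o["tool_pos"])
ux=np.array([np.cos(np.radians(-16.3)),np.sin(np.radians(-16.3)),0]); seat=np.array([.525,.102,.221])+.015*ux
g=seat-.07*ux; g[2]=.428; delta(g,np.radians(73.7))
E
```

```text
time_s: 4.67
tool_pos: [0.4721, 0.1193, 0.4286]
orientation: [0.14, 0.99, -0.0, 0.0]
contact_force: [0.4, 1.1, -5.4]
finger_gap: 0.339
grip_force: 40.8
time_s: 4.92
tool_pos: [0.4715, 0.1221, 0.4287]
orientation: [0.137, 0.991, 0.0, -0.0]
contact_force: [0.1, -0.4, -4.3]
finger_gap: 0.338
grip_force: 40.8
[0.47147293 0.12208612 0.42865187]
shift [-0.058 -0.129  0.023] turn [ 0.001 -0.002  0.112] j7 1.03
```

View pics/m3.png

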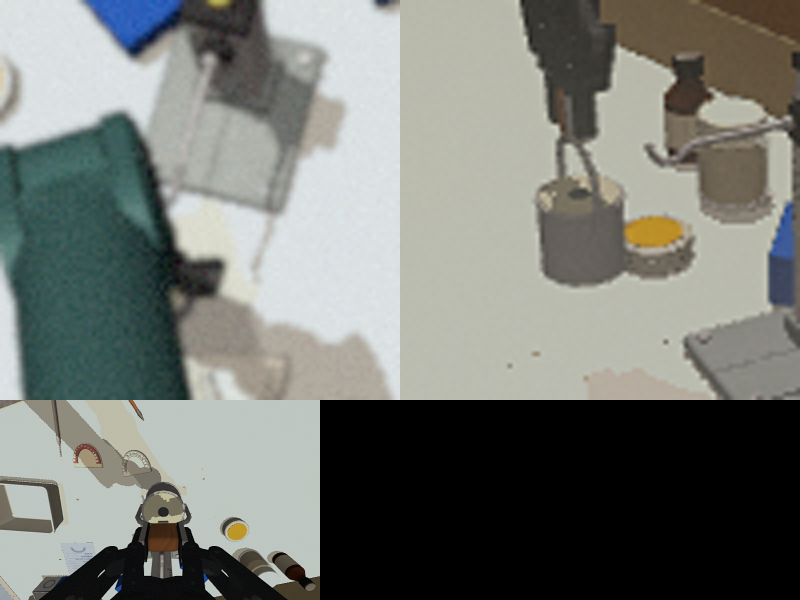

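The combined picture has the bail top at scene pixel about (264.5,165), the hook tip at (282.5,167) and the tin clear below. I'll compare the cameras with the robot's own pose.

Run:
```python
from h import *
np.set_printoptions(precision=4,suppress=True)
def proj(c,p):
    f,cx,cy,E=C[c];E=np.array(E);q=E[:,:3].T@(np.array(p)-E[:,3]);return np.array([cx+f*q[0]/q[2],cy+f*q[1]/q[2]])
b=[.4715,.1221,.247]
ux=np.array([np.cos(np.radians(-16.3)),np.sin(np.radians(-16.3)),0]);uy=np.array([-ux[1],ux[0],0])
P=np.array([.4715,.1221,.428-.283])
print("bail",proj("scene",P+[0,0,.102]),"canbottom L/R", [proj("scene",P+.031*np.array([np.cos(a),np.sin(a),0])) for a in(np.radians(137),np.radians(-43))],"cantop",[proj("scene",P+[0,0,.058]+.031*np.array([np.cos(a),np.sin(a),0])) for a in(np.radians(137),np.radians(-43))])
s=cv2.imread("pics/s3.png");
x0,y0=262,158
g=cv2.cvtColor(s,cv2.COLOR_BGR2GRAY)
print("row can y=188:",g[188,248:282]);print("hook");print(g[160:174,278:300])
for T in([.525,.102,.229],[.525,.102,.234],[.5396,.0978,.215]): print(proj("scene",T),proj("top",T))
```

```text
bail [262.5347 164.7758] canbottom L/R [array([254.4645, 195.7739]), array([275.3898, 195.747 ])] cantop [array([252.8608, 178.506 ]), array([274.3288, 178.4714])]
row can y=188: [186 186 186 185 186 189 188  81  95  95  96  97  97  99  97  98  98  99
  98  98  94  96  96  98  97  91  88  92 136 150 147 145 146 143]
hook
[[183 182 182 183 183 184 185 184 109 104 110 113 109 107 114 111  92 108
  132 182 184 185]
 [182 183 183 183 183 183 184 183 106 102 110 111 110 106 114 112  93  99
   96 108 128 157]
 [182 183 183 183 184 183 184 182 104 104 110 112 111 106 116 114 110  99
  106 109 108 107]
 [183 183 184 183 183 184 184 184 132 103 108 111 112 106 112 119  92  99
  106 110 113 128]
 [183 184 183 183 184 184 183 183 131 103 109 112 112 113 113 116 137 131
  143 165 152 128]
 [183 183 185 184 171 186 185 184 123 100 111 113 114 111 132 155 139 120
  103  90  87  95]
 [184 185 182 119 112 143 188 184 114  97 108 110 116 140 128  89  92  93
   83  94 130 128]
 [184 184 183 126  91 146 190 186 151  49  64  98 130 117  95  98 112 106
  100 100  98  91]
 [184 183 187 185  81  95 155 191 188  53  62  97 120  90  62  55  79  97
   98  98 100  99]
 [184 183 185 185 133  84  96 144 157 120 149 119  93  54  57  58  83  97
   99 100  98 103]
 [184 183 184 186 185 131  86  95 111 102  91  93  65  66  71  69  86  90
   94  98 103 101]
 [184 184 183 185 186 185 158 109 140 132 117 134 135 136 139 135 108  92
   96  98 101 100]
 [185 183 183 184 185 185 188 189 189 190 186 128 131 133 133 132 112  89
   96  98 102 104]
 [183 184 183 185 183 184 185 184 185 185 186 186 188 188 188 188 145  87
   94  97 100  99]]
[282.0289 166.977 ] [282.6339 210.4052]
[281.9524 165.4266] [282.4722 210.1291]
[287.0256 170.1935] [284.4458 206.2515]
```

```bash
cat > g.py <<'E'
from h import *
ux=np.array([np.cos(np.radians(-16.3)),np.sin(np.radians(-16.3)),0]); seat=np.array([.524,.1035,.221])+.015*ux
g=seat.copy(); g[2]=.428; delta(g,np.radians(73.7))
E
python3 g.py
```

```text
shift [-2.346 -0.113  0.022] turn [ 0.001 -0.002  0.112] j7 1.03
```

```bash
python3 -m jog '[[[0,-0.1,0,0,0,0.1,0],[-0.2,-0.1,0,0,0,0.1,0],[-0.5,-0.1,0,0,0,0.1,0],[-0.8,-0.1,0,0,0,0.1,0],[-1.1,-0.1,0,0,0,0.1,0]]]';python3 -m jog '[[[-0.3,0,0,0,0,0,0],[-0.6,0,0,0,0,0,0],[-0.9,0,0,0,0,0,0],[-1.15,0,0,0,0,0,0],[-1.25,0,0,0,0,0,0]]]';python3 -m jog '[[[0,0,0,0,0,0,0],[0,0,0,0,0,0,0],[0,0,0,0,0,0,0]]]'
python3 g.py
python3 - <<'E'
from h import *
from plant import eyes
s=eyes.grab_frame("scene")["pixels"];t=eyes.grab_frame("top")["pixels"];cv2.imwrite("pics/s4.png",s)
out=np.zeros((600,800,3),np.uint8);out[:,:600]=cv2.resize(s[130:205,250:325],(600,600),interpolation=2)
out[:400,600:]=cv2.convertScaleAbs(cv2.resize(t[165:225,270:300],(200,400),interpolation=2),alpha=1.5);cv2.imwrite("pics/m4.png",out)
E
```

```text
time_s: 5.48
tool_pos: [0.5042, 0.1087, 0.4289]
orientation: [0.142, 0.99, 0.0, 0.001]
contact_force: [-0.3, 0.8, -5.6]
finger_gap: 0.343
grip_force: 40.8
time_s: 5.9
tool_pos: [0.5403, 0.098, 0.4288]
orientation: [0.142, 0.99, -0.0, 0.001]
contact_force: [-0.3, -0.1, -6.0]
finger_gap: 0.341
grip_force: 40.9
time_s: 6.15
tool_pos: [0.5381, 0.0987, 0.4285]
orientation: [0.142, 0.99, -0.0, -0.001]
contact_force: [0.2, 0.7, -6.5]
finger_gap: 0.341
grip_force: 40.9
shift [-0.003  0.02   0.017] turn [-0.003 -0.013 -0.001] j7 1.12
```

View pics/m4.png

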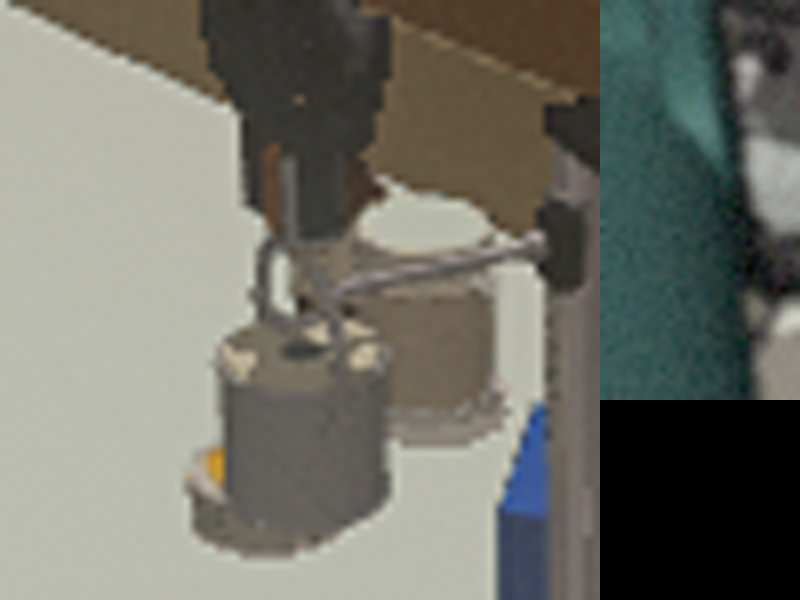

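The hook passes through the bail: its tip is at full-frame (282.5,167), left of the bail apex, and its arm leaves to the right. The can is centred at 288, where it should be, so I'm lowering.

```bash
python3 -m jog '[[[0,0.02,0.1,0,0,0,0],[0,0.02,0.2,0,0,0,0],[0,0.02,0.32,0,0,0,0],[0,0.02,0.42,0,0,0,0],[0,0.02,0.5,0,0,0,0]]]';for i in 1 2 3 ; do python3 -m jog '[[[0,0,0.04,0,0,0,0],[0,0,0.08,0,0,0,0],[0,0,0.12,0,0,0,0],[0,0,0.16,0,0,0,0],[0,0,0.2,0,0,0,0]]]'|egrep 'tool_pos|contact'; done
```

```text
time_s: 6.67
tool_pos: [0.5387, 0.0992, 0.4131]
orientation: [0.142, 0.99, -0.0, -0.0]
contact_force: [-0.1, -0.7, -4.7]
finger_gap: 0.34
grip_force: 40.8
tool_pos: [0.539, 0.0991, 0.4077]
contact_force: [0.1, 0.4, -6.3]
tool_pos: [0.5389, 0.0991, 0.4016]
contact_force: [-0.6, -0.1, -4.4]
tool_pos: [0.5389, 0.0992, 0.3957]
contact_force: [0.1, 0.5, -4.2]
```

```bash
for i in 1 2 3 4; do python3 -m jog '[[[0,0,0.04,0,0,0,0],[0,0,0.08,0,0,0,0],[0,0,0.12,0,0,0,0],[0,0,0.16,0,0,0,0],[0,0,0.2,0,0,0,0]]]'|egrep 'tool_pos|contact'; done
python3 - <<'E'
from h import *
from plant import bot,eyes
F=[]
for i in range(10): 
    F.append(bot.get_obs()["contact_force"]); f=eyes.grab_frame("scene")
print(np.mean(F,0),np.std(F,0)); s=f["pixels"];cv2.imwrite("pics/s5.png",s);cv2.imwrite("pics/m5.png",cv2.resize(s[130:230,240:340],(600,600),interpolation=2))
E
```

```text
tool_pos: [0.5389, 0.0991, 0.3897]
contact_force: [-0.5, -0.4, -4.3]
tool_pos: [0.5389, 0.0991, 0.3837]
contact_force: [-0.3, -0.3, -3.0]
tool_pos: [0.5389, 0.0991, 0.3777]
contact_force: [0.4, -0.2, -1.9]
tool_pos: [0.5389, 0.0991, 0.3717]
contact_force: [-1.0, 0.2, -1.2]
[-0.4575557  -0.27946786 -1.1242387 ] [0.53522486 0.2757529  0.52909926]
```

View pics/m5.png

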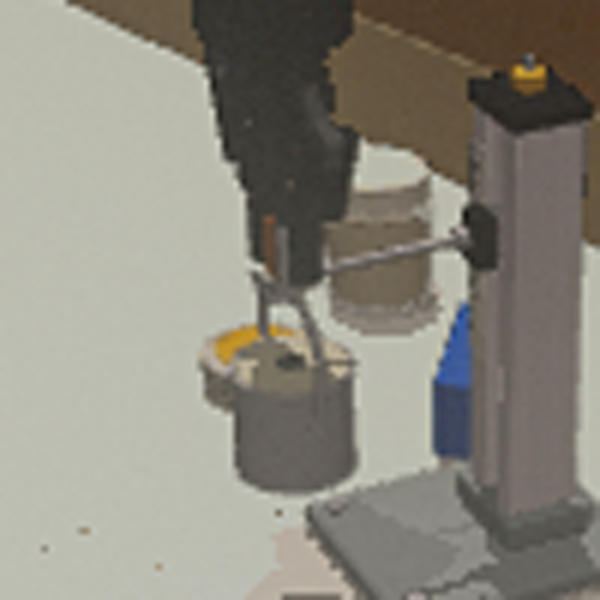

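The hook now stands lower with the bail seated: the tip shows at crop (258,272) and the wire sits behind it. About 9 mm of pull remains.

```bash
python3 -m jog '[[[0,0,0.05,0,0,0,0],[0,0,0.1,0,0,0,0],[0,0,0.15,0,0,0,0],[0,0,0.2,0,0,0,0],[0,0,0.25,0,0,0,0]]]'|egrep 'tool_pos|contact'
cat > f.py <<'E'
from h import *
from plant import bot,eyes
F=[]
for i in range(30): 
    o=bot.get_obs();F.append(o["contact_force"]); f=eyes.grab_frame("top")
F=np.array(F)[4:];print(o["time_s"],o["tool_pos"],F.mean(0).round(3),(F.std(0)/len(F)**.5).round(3))
E
python3 f.py
```

```text
tool_pos: [0.5389, 0.0992, 0.3641]
contact_force: [0.3, 0.5, -0.1]
11.95 [0.5389021  0.09913572 0.36422833] [-0.3   -0.048 -0.551] [0.084 0.104 0.108]
```

```bash
python3 -m jog '[[[0,0,0.03,0,0,0,0],[0,0,0.06,0,0,0,0],[0,0,0.09,0,0,0,0],[0,0,0.12,0,0,0,0],[0,0,0.14,0,0,0,0]]]'|egrep 'tool_pos|contact'
python3 f.py
```

```text
tool_pos: [0.5389, 0.0992, 0.3599]
contact_force: [1.1, 0.2, 0.5]
13.8667 [0.53888935 0.09916249 0.36002347] [ 0.258  0.058 -0.074] [0.107 0.097 0.116]
```

```bash
python3 -m jog '[[[0,0,0,0,0,0,0.2],[0,0,0,0,0,0,0.28],[0,0,0,0,0,0,0.31],[0,0,0,0,0,0,0.33],[0,0,0,0,0,0,0.34]]]' 20;python3 -m jog '[[[0,0,0,0,0,0,0.35],[0,0,0,0,0,0,0.36],[0,0,0,0,0,0,0.37],[0,0,0,0,0,0,0.39],[0,0,0,0,0,0,0.41]]]';python3 -m jog '[[[0,0,0,0,0,0,0.44],[0,0,0,0,0,0,0.48],[0,0,0,0,0,0,0.52],[0,0,0,0,0,0,0.56],[0,0,0,0,0,0,0.6]]]'
cat > look.py <<'E'
from h import *
from plant import bot,eyes
import sys
# pointer/hook motion: mean abs image difference around hook arm + ring in scene, over time
p=None
n=int(sys.argv[1])
for i in range(n):
    o=bot.get_obs();s=eyes.grab_frame("scene")["pixels"]
    r=cv2.GaussianBlur(s[160:225,275:322],(3,3),0).astype(float)
    if p is None: p=r
    if i%6==0 or i==n-1: print(round(o["time_s"],2),"diff0",np.abs(r-p).mean().round(2),"fz",o["contact_force"].round(1),o["finger_gap"].round(3) if hasattr(o["finger_gap"],'round') else o["finger_gap"])
cv2.imwrite("pics/%s.png"%sys.argv[2],s);cv2.imwrite("pics/%s_c.png"%sys.argv[2],cv2.resize(s[130:230,240:340],(600,600),interpolation=2))
E
python3 look.py 25 s6
```

```text
time_s: 14.33
tool_pos: [0.5389, 0.0992, 0.36]
orientation: [0.142, 0.99, 0.0, 0.0]
contact_force: [-0.5, -0.5, 0.8]
finger_gap: 0.343
grip_force: 41.4
time_s: 14.75
tool_pos: [0.5387, 0.0991, 0.3599]
orientation: [0.142, 0.99, -0.0, -0.0]
contact_force: [-0.6, -0.4, 1.1]
finger_gap: 0.411
grip_force: 0.0
time_s: 15.17
tool_pos: [0.5389, 0.0991, 0.36]
orientation: [0.142, 0.99, -0.0, 0.0]
contact_force: [0.6, -0.2, -1.1]
finger_gap: 0.601
grip_force: 0.0
15.17 diff0 0.0 fz [ 0.6 -0.2 -1.1] 0.6011600059365673
15.47 diff0 0.5 fz [-0.9  0.6  0.1] 0.5992509755226845
15.77 diff0 0.47 fz [ 0.5 -0.2  0.1] 0.5948842229808906
16.07 diff0 0.5 fz [ 0.2 -0.8  0.3] 0.5988493890561833
16.37 diff0 0.46 fz [-0.1  0.1 -0.1] 0.5993149403817909
```

```bash
for i in 1 2 3 4 5 6 7 8 9 10; do python3 -m jog '[[[0,0,0,0,0,0,0.6],[0,0,0,0,0,0,0.6],[0,0,0,0,0,0,0.6],[0,0,0,0,0,0,0.6],[0,0,0,0,0,0,0.6]]]'|grep time; done; python3 look.py 2 s7; python3 -c "
import cv2,numpy as np
a=[cv2.GaussianBlur(cv2.imread(f'pics/s{i}.png'),(3,3),0).astype(float)[160:225,275:322] for i in(6,7)];print(np.abs(a[0]-a[1]).mean())
from h import *
"
```

```text
time_s: 16.83
time_s: 17.25
time_s: 17.67
time_s: 18.08
time_s: 18.5
time_s: 18.92
time_s: 19.33
time_s: 19.75
time_s: 20.17
time_s: 20.58
20.58 diff0 0.0 fz [ 0.2  0.5 -0.2] 0.600498461740779
20.63 diff0 0.43 fz [-0.4 -0.4 -0. ] 0.6027965708914634
0.4482269503546099
```

View pics/s7_c.png

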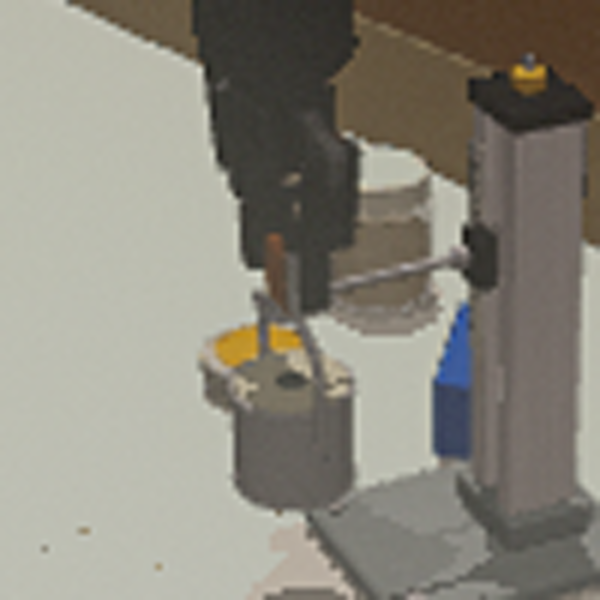

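The ring hangs alone with the fingers clear of the grip, and nothing has moved for over 5 s. Now I'll regrip gently.

```bash
python3 -m jog '[[[0,0,0,0,0,0,0.56],[0,0,0,0,0,0,0.52],[0,0,0,0,0,0,0.48],[0,0,0,0,0,0,0.45],[0,0,0,0,0,0,0.43]]]' 20;python3 -m jog '[[[0,0,0,0,0,0,0.41],[0,0,0,0,0,0,0.40],[0,0,0,0,0,0,0.39],[0,0,0,0,0,0,0.38],[0,0,0,0,0,0,0.37]]]';python3 -m jog '[[[0,0,0,0,0,0,0.36],[0,0,0,0,0,0,0.355],[0,0,0,0,0,0,0.35],[0,0,0,0,0,0,0.345],[0,0,0,0,0,0,0.34]]]';python3 -m jog '[[[0,0,0,0,0,0,0.335],[0,0,0,0,0,0,0.33],[0,0,0,0,0,0,0.32],[0,0,0,0,0,0,0.2],[0,0,0,0,0,0,0]]]' 30
```

```text
time_s: 21.1
tool_pos: [0.5388, 0.0991, 0.36]
orientation: [0.142, 0.99, -0.0, -0.0]
contact_force: [-0.1, 0.5, 0.8]
finger_gap: 0.427
grip_force: 0.0
time_s: 21.52
tool_pos: [0.5388, 0.0991, 0.36]
orientation: [0.142, 0.99, -0.0, -0.0]
contact_force: [0.5, -0.4, 0.4]
finger_gap: 0.37
grip_force: 0.0
time_s: 21.93
tool_pos: [0.5389, 0.0992, 0.36]
orientation: [0.142, 0.99, 0.0, 0.0]
contact_force: [-0.9, -0.4, -1.3]
finger_gap: 0.346
grip_force: 20.6
time_s: 22.35
tool_pos: [0.5389, 0.0992, 0.36]
orientation: [0.142, 0.99, 0.0, 0.0]
contact_force: [0.3, -0.5, 0.8]
finger_gap: 0.344
grip_force: 30.3
```

```bash
for i in 1 2 3 4 5 6 7 8; do python3 -m jog '[[[0,0,-0.05,0,0,0,0],[0,0,-0.1,0,0,0,0],[0,0,-0.15,0,0,0,0],[0,0,-0.2,0,0,0,0],[0,0,-0.25,0,0,0,0]]]'|egrep 'tool_pos|contact|gap'; done;python3 -m jog '[[[0,0,-0.05,0,0,0,0],[0,0,-0.13,0,0,0,0],[0,0,-0.2,0,0,0,0],[0,0,-0.27,0,0,0,0],[0,0,-0.27,0,0,0,0]]]'
```

```text
tool_pos: [0.5388, 0.0992, 0.3677]
contact_force: [0.1, -0.1, -2.0]
finger_gap: 0.346
tool_pos: [0.5388, 0.0992, 0.3751]
contact_force: [0.7, 0.2, -2.7]
finger_gap: 0.348
tool_pos: [0.5388, 0.0992, 0.3826]
contact_force: [0.9, 1.1, -1.8]
finger_gap: 0.347
tool_pos: [0.5388, 0.0992, 0.39]
contact_force: [1.6, 0.9, -3.4]
finger_gap: 0.343
tool_pos: [0.5387, 0.0991, 0.3975]
contact_force: [1.0, -0.7, -4.4]
finger_gap: 0.345
tool_pos: [0.5385, 0.099, 0.4049]
contact_force: [1.0, 0.7, -6.0]
finger_gap: 0.342
tool_pos: [0.5388, 0.0991, 0.4126]
contact_force: [0.2, 0.4, -5.3]
finger_gap: 0.342
tool_pos: [0.5388, 0.0991, 0.4202]
contact_force: [0.1, 0.0, -5.0]
finger_gap: 0.349
time_s: 26.1
tool_pos: [0.539, 0.0991, 0.4287]
orientation: [0.142, 0.99, 0.0, 0.0]
contact_force: [0.3, -0.9, -5.1]
finger_gap: 0.345
grip_force: 30.0
```

```bash
python3 -m jog '[[[0.2,0,0,0,0,0,0],[0.5,0,0,0,0,0,0],[0.9,0,0,0,0,0,0],[1.3,0,0,0,0,0,0],[1.7,0,0,0,0,0,0]]]' 40|grep contact; python3 -m jog '[[[0.4,0,0,0,0,0,0],[0.7,0,0,0,0,0,0],[0.9,0,0,0,0,0,0],[1,0,0,0,0,0,0],[1,0,0,0,0,0,0]]]'
python3 -c "
from h import *
delta([.445,-.05,.428],np.radians(70)); delta([.419,-.2515,.428],np.radians(70))"
```

```text
contact_force: [-1.0, 0.2, -5.8]
time_s: 26.93
tool_pos: [0.4605, 0.1222, 0.4282]
orientation: [0.142, 0.99, 0.0, -0.0]
contact_force: [-0.3, -0.3, -6.3]
finger_gap: 0.342
grip_force: 43.1
shift [-1.114 -5.653  0.007] turn [ 0.002 -0.001  0.744] j7 1.01
shift [-2.1650e+00 -1.2344e+01  6.0000e-03] turn [ 0.002 -0.001  0.744] j7 1.01
```

```bash
python3 -m jog '[[[-0.1,-0.5,0,0,0,0,0],[-0.3,-1.3,0,0,0,0,0],[-0.5,-2.2,0,0,0,0,0],[-0.6,-3.1,0,0,0,0,0],[-0.8,-4,0,0,0,0,0]]]' ; python3 -m jog '[[[-0.2,-0.9,0,0,0,0,0],[-0.3,-1.8,0,0,0,0,0],[-0.5,-2.7,0,0,0,0,0],[-0.6,-3.6,0,0,0,0,0],[-0.8,-4.5,0,0,0,0,0]]]';  python3 -m jog '[[[-0.1,-0.9,0,0,0,0.2,0],[-0.3,-1.8,0,0,0,0.4,0],[-0.4,-2.6,0,0,0,0.6,0],[-0.5,-3.2,0,0,0,0.7,0],[-0.6,-3.5,0,0,0,0.7,0]]]'
python3 - <<'E'
from h import *
from plant import eyes
np.set_printoptions(precision=4,suppress=True)
im,c,o=wrist();cv2.imwrite("pics/w8.png",im)
delta([.419,-.2515,.428],np.radians(70))
# bin rim: independent check from the first scene picture
for q in[(312,270),(356,263),(385,298),(335,327)]:print(plane("scene",q,.06))
E
```

```text
time_s: 27.35
tool_pos: [0.4506, -0.0013, 0.4283]
orientation: [0.142, 0.99, -0.0, 0.0]
contact_force: [1.2, 0.7, -5.8]
finger_gap: 0.344
grip_force: 43.1
time_s: 27.77
tool_pos: [0.4353, -0.1381, 0.4283]
orientation: [0.142, 0.99, -0.0, 0.0]
contact_force: [0.6, 0.1, -4.8]
finger_gap: 0.342
grip_force: 43.1
time_s: 28.18
tool_pos: [0.4227, -0.2457, 0.4285]
orientation: [0.175, 0.985, -0.001, 0.001]
contact_force: [-0.5, -0.5, -5.5]
finger_gap: 0.343
grip_force: 43.1
shift [ 0.072 -0.212  0.022] turn [-0.035  0.037 -0.023] j7 1.81
[ 0.4167 -0.1427  0.06  ]
[ 0.5199 -0.2014  0.06  ]
[ 0.4759 -0.3327  0.06  ]
[ 0.3279 -0.3131  0.06  ]
```

```bash
python3 -m jog '[[[0,-0.2,0.3,0,0,0,0],[0,-0.2,1,0,0,0,0],[0,-0.2,1.8,0,0,0,0],[0,-0.2,2.5,0,0,0,0],[0,-0.2,3.1,0,0,0,0]]]'; python3 -m jog '[[[0,0,0.4,0,0,0,0],[0,0,0.7,0,0,0,0],[0,0,0.9,0,0,0,0],[0,0,1.0,0,0,0,0],[0,0,1.0,0,0,0,0]]]'
python3 -m jog '[[[0,0,0.04,0,0,0,0],[0,0,0.08,0,0,0,0],[0,0,0.12,0,0,0,0],[0,0,0.16,0,0,0,0],[0,0,0.2,0,0,0,0]]]'|egrep 'pos|contact'
python3 -m jog '[[[0,0,0.03,0,0,0,0],[0,0,0.06,0,0,0,0],[0,0,0.06,0,0,0,0]]]'
```

```text
time_s: 28.65
tool_pos: [0.4215, -0.246, 0.3332]
orientation: [0.171, 0.985, 0.001, -0.001]
contact_force: [0.6, 0.5, -5.1]
finger_gap: 0.341
grip_force: 43.1
time_s: 29.07
tool_pos: [0.4215, -0.2474, 0.3048]
orientation: [0.172, 0.985, 0.0, -0.0]
contact_force: [0.3, -0.2, -5.7]
finger_gap: 0.339
grip_force: 43.1
tool_pos: [0.4213, -0.2478, 0.2993]
contact_force: [-0.2, 1.3, -5.0]
time_s: 29.73
tool_pos: [0.4212, -0.2478, 0.2972]
orientation: [0.172, 0.985, 0.0, -0.0]
contact_force: [0.0, -0.0, -4.9]
finger_gap: 0.344
grip_force: 43.1
```

```bash
for i in 1 2 3 4 5; do python3 -m jog '[[[0,0,0.02,0,0,0,0],[0,0,0.04,0,0,0,0],[0,0,0.06,0,0,0,0],[0,0,0.06,0,0,0,0]]]'|egrep 'pos|contact'; done
```

```text
tool_pos: [0.4212, -0.2478, 0.2954]
contact_force: [-0.3, 0.2, -4.7]
tool_pos: [0.4212, -0.2477, 0.2936]
contact_force: [-0.7, -1.0, -5.3]
tool_pos: [0.4212, -0.2477, 0.2918]
contact_force: [-0.1, -0.6, -6.3]
tool_pos: [0.4212, -0.2478, 0.29]
contact_force: [-0.5, 0.2, -5.9]
tool_pos: [0.4213, -0.2478, 0.2884]
contact_force: [-0.6, 0.7, -2.8]
```

```bash
python3 -m jog '[[[0,0,0.02,0,0,0,0],[0,0,0.03,0,0,0,0],[0,0,0.03,0,0,0,0]]]'|egrep 'pos|contact'; python3 -m jog '[[[0,0,0.02,0,0,0,0],[0,0,0.02,0,0,0,0],[0,0,0.02,0,0,0,0]]]'|egrep 'pos|contact'
```

```text
tool_pos: [0.4216, -0.2479, 0.2882]
contact_force: [-0.3, 1.5, 5.6]
tool_pos: [0.4218, -0.2479, 0.2881]
contact_force: [-0.6, 2.4, 8.0]
```

```bash
python3 -m jog '[[[0,0,-0.03,0,0,0,0],[0,0,-0.03,0,0,0,0.2],[0,0,-0.03,0,0,0,0.32],[0,0,-0.03,0,0,0,0.36],[0,0,-0.03,0,0,0,0.4]]]' 20|egrep 'pos|contact|gap';python3 -m jog '[[[0,0,0,0,0,0,0.5],[0,0,0,0,0,0,0.6],[0,0,0,0,0,0,0.7],[0,0,0,0,0,0,0.7],[0,0,0,0,0,0,0.7]]]'|egrep 'pos|contact|gap';python3 -m jog '[[[0,0,-0.2,0,0,0,0.7],[0,0,-0.8,0,0,0,0.7],[0,0,-1.6,0,0,0,0.7],[0,0,-2.5,0,0,0,0.7],[0,0,-3.4,0,0,0,0.7]]]';python3 -m jog '[[[0,0,-0.6,0,0,0,0.7],[0,0,-0.8,0,0,0,0.7],[0,0,-0.8,0,0,0,0.7],[0,0,-0.8,0,0,0,0.7],[0,0,-0.8,0,0,0,0.7]]]'
python3 - <<'E'
from h import *
from plant import eyes
im,c,o=wrist();
h=cv2.cvtColor(im,cv2.COLOR_BGR2HSV);m=cv2.inRange(h,(4,110,60),(18,255,255))
k,_=cv2.findContours(m,0,2)
for q in sorted(k,key=cv2.contourArea)[-3:]:
    r=cv2.minAreaRect(q);print(r,plane(c,r[0],.143))
    if cv2.contourArea(q)>150: print([plane(c,p,.143).round(4).tolist() for p in cv2.boxPoints(r)])
# bystander positions from the scene view vs the start
a=cv2.imread("pics/scene0.png");b=eyes.grab_frame("scene")["pixels"];d=cv2.absdiff(cv2.GaussianBlur(a,(3,3),0),cv2.GaussianBlur(b,(3,3),0)).max(2)
for n,(x,y,w,hh) in dict(cast=(248,236,30,26),tin=(272,182,24,18),scale=(283,140,66,95)).items(): print(n,d[y:y+hh,x:x+w].mean().round(1),(d[y:y+hh,x:x+w]>25).sum())
E
```

```text
tool_pos: [0.4217, -0.2478, 0.2877]
contact_force: [1.5, 1.1, 0.3]
finger_gap: 0.397
tool_pos: [0.4211, -0.2479, 0.2877]
contact_force: [0.5, 0.4, 0.0]
finger_gap: 0.698
time_s: 33.15
tool_pos: [0.4208, -0.2477, 0.3909]
orientation: [0.172, 0.985, 0.0, -0.001]
contact_force: [0.5, -0.4, 0.5]
finger_gap: 0.699
grip_force: 0.0
time_s: 33.57
tool_pos: [0.4207, -0.2473, 0.4125]
orientation: [0.172, 0.985, 0.0, -0.001]
contact_force: [-0.2, -0.2, -0.5]
finger_gap: 0.698
grip_force: 0.0
((467.0, 31.0), (0.0, 0.0), 0.0) [ 0.33109398 -0.10466921  0.143     ]
((476.5, 30.5), (1.4142135381698608, 0.0), -135.0) [ 0.33311183 -0.09810232  0.143     ]
((333.5, 201.0), (31.0, 20.0), 0.0) [ 0.4221044  -0.23945111  0.143     ]
[[0.4263, -0.2555, 0.143], [0.4089, -0.2491, 0.143], [0.418, -0.2238, 0.143], [0.4356, -0.2296, 0.143]]
cast 11.7 0
tin 11.0 0
scale 22.5 1258
```

```bash
python3 -m jog '[[[0,-0.5,-0.6,0,0,0,0.7],[0,-1.2,-1.2,0,0,0,0.7],[0,-2,-1.8,0,0,0,0.7],[0,-2.8,-2,0,0,0,0.7],[0,-3,-2,0,0,0,0.7]]]';python3 -m jog '[[[0,0,0,0,0,0,0.7],[0,0,0,0,0,0,0.7],[0,0,0,0,0,0,0.7],[0,0,0,0,0,0,0.7],[0,0,0,0,0,0,0.7]]]'|grep time
python3 - <<'E'
from h import *
from plant import eyes
np.set_printoptions(precision=4,suppress=True)
for n in("scene","top"):
    b=eyes.grab_frame(n)["pixels"];cv2.imwrite(f"pics/{n}9.png",b);a=cv2.imread(f"pics/{n}0.png")
    d=cv2.absdiff(cv2.GaussianBlur(a,(3,3),0),cv2.GaussianBlur(b,(3,3),0)).max(2)
    R_=dict(cast=(248,236,30,26),tin=(272,182,24,18),hook=(279,155,40,20)) if n=="scene" else dict(cast=(285,243,32,28),tin=(220,168,28,26),hook=(278,170,20,45))
    for k,(x,y,w,h_) in R_.items(): print(n,k,(d[y:y+h_,x:x+w]>25).sum(),d[y:y+h_,x:x+w].mean())
    h=cv2.cvtColor(b,cv2.COLOR_BGR2HSV);m=cv2.inRange(h,(3,90,50),(18,255,255))
    P=np.array([.4211,-.2479,.143]);f,cx,cy,E=C[n];E=np.array(E);q=E[:,:3].T@(P-E[:,3]);u=np.array([cx+f*q[0]/q[2],cy+f*q[1]/q[2]]);print("expected grip top",u)
    mm=np.zeros_like(m);x,y=u.astype(int);mm[y-25:y+25,x-25:x+25]=m[y-25:y+25,x-25:x+25]
    k,_=cv2.findContours(mm,0,2)
    if k: q=max(k,key=cv2.contourArea);print(cv2.contourArea(q),cv2.boundingRect(q),cv2.minAreaRect(q))
E
```

```text
time_s: 34.08
tool_pos: [0.3892, -0.3363, 0.4749]
orientation: [0.175, 0.985, -0.002, 0.001]
contact_force: [-0.2, -0.8, -0.8]
finger_gap: 0.701
grip_force: 0.0
time_s: 34.5
scene cast 0 10.5
scene tin 0 10.01388888888889
scene hook 0 9.04
expected grip top [344.1134 264.0295]
76.0 (339, 260, 10, 18) ((344.97686767578125, 267.7259826660156), (17.120986938476562, 7.397219657897949), 72.6459732055664)
top cast 0 7.125
top tin 0 6.940934065934066
top hook 0 6.13
expected grip top [399.5739 245.1502]
33.0 (393, 242, 9, 6) ((397.0, 244.5), (5.0, 8.0), 90.0)
```

Run:
```python
from h import *
def proj(c,p):
    f,cx,cy,E=C[c];E=np.array(E);q=E[:,:3].T@(np.array(p)-E[:,3]);return np.array([cx+f*q[0]/q[2],cy+f*q[1]/q[2]])
b=cv2.imread("pics/scene9.png");h=cv2.cvtColor(b,cv2.COLOR_BGR2HSV)
m=cv2.inRange(h,(3,90,50),(18,255,255))
for y in range(256,282): print(y,"".join("#" if v else "." for v in m[y,330:360]))
g=cv2.cvtColor(b,cv2.COLOR_BGR2GRAY)
for y in range(274,318,2): print(y," ".join("%3d"%v for v in g[y,322:372:2]))
for c0 in([.4211,-.2479],[.4225,-.241]):
  ux=np.array([np.cos(np.radians(-20)),np.sin(np.radians(-20)),0]);uy=np.array([-ux[1],ux[0],0])
  for z in(.143,.109): print(z,[proj("scene",np.array([*c0,z])+i*.008*ux+j*.015*uy).round(1).tolist() for i in(-1,1) for j in(-1,1)])
  print("can", [proj("scene",[c0[0]+.031*np.cos(a),c0[1]+.031*np.sin(a),z]).round(1).tolist() for z in(.063,.03) for a in np.radians([137,-43])])
```

```text
256 ..............................
257 ..............................
258 ..............................
259 ..............................
260 ...........####...............
261 .........#######..............
262 ..........#######.............
263 ..........########............
264 ...........#######............
265 ............#######...........
266 .............######...........
267 .............######...........
268 ..............#####...........
269 ..............#####...........
270 ..............#####...........
271 ..............#####...........
272 ..........#..######...........
273 ..............#####...........
274 ............#.#####...........
275 ..............####............
276 ..............####............
277 ..............#...............
278 ..............................
279 ..............................
280 ..............................
281 ..............................
274 130 130 131 132 130 128 129 118  98  95  79  89  88  86 135 130 121 116 116 113 159 189 186 187 187
276 130 131 132 131 130 131 131 105 106 130 108  89  88  98 133 130 123 117 117 110 11
[... 1819 characters left out ...]
93  97  99  99  99  97 100  99  95 109 118 183 177 179 177 176 178 181
314 116 143 105 102 114 177 121  98  98  94  99  98  99  96 101 108 122 118 183 177 180 180 181 180 133
316 119 124 103 103  98 146 121 121 122 114 109 109 108 121 121 119 119 129 172 179 180 130 117 115 117
0.143 [[343.9, 268.9], [338.2, 261.0], [350.2, 267.1], [344.3, 259.3]]
0.109 [[343.4, 280.2], [337.7, 272.1], [349.6, 278.3], [343.8, 270.3]]
can [[330.1, 289.6], [355.8, 289.6], [329.8, 299.5], [355.1, 299.5]]
0.143 [[342.1, 267.2], [336.5, 259.3], [348.4, 265.4], [342.6, 257.6]]
0.109 [[341.7, 278.4], [336.1, 270.4], [347.8, 276.5], [342.1, 268.7]]
can [[328.5, 287.8], [354.1, 287.9], [328.2, 297.7], [353.4, 297.8]]
```

```bash
python3 -c "
from plant import bot
print(bot.close_job())"
```

```text
the job is handed in; nothing more can be done
None
```

I weighed the ring at about 5.5 N (roughly 0.56 kg), which pulled the hook out about 43 mm. It hung untouched and still for over 5 s, came off the hook slowly, and now stands upright in the bin. The cast, tin and hook match the first pictures, but I made no separate check on the glass dish. I handed the job in at about 34.5 s, and no verdict came back.

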